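# Read a hardness test block through the measuring magnifier

## Robot

A 6-joint arm with a two-finger parallel gripper is mounted at the origin on the work surface. World frame = base frame: x ahead of the robot, y to its left, z up, the work surface at z = 0. Lengths are in m, angles in rad, forces in N, time in s.
With the tool pointing down it reaches from about 0.275 to 0.725 m from the base axis. Payload 5.6 kg.
Tool frame: the origin (TCP) lies midway between the tips of the shut fingers; the grasp point (between the pads) lies 19 mm behind it; y points along the fingers, x is the direction in which the jaws open and shut, and the axes are right-handed (so a half turn about y gives the same grasp; the last joint's range is limited). The gripper opens to 85 mm and grips with 20 to 120 N. Pads are 22 mm wide; open, the fingers measure 114 mm over their backs; the gripper's body (76 mm by 85 mm) begins 54 mm behind the grasp point. The pads swing forward as they close: fully open they stand 13 mm farther back than shut.
Start: joints at [-0.925, 0.255, 0.108, 0, -1.424, -0.285], TCP at [0.194, -0.515, 0.231] pointing down, gripper open.
Joint ranges: [-2.95, 2.95], [-1.21, 1.97], [-1.09, 1.5], [-2.87, 1.71], [-2.94, -0.07], [-3.05, 3.05]. Speed limits (rad/s): [2.57, 2.57, 3.14, 3.14, 3.14, 3.14].

## Interface

Orientations are given as a 3x3 rotation matrix whose columns are the frame's x, y, z axes.
In Python, from station import * gives the robot as it stands.
- The arm moves only by the shell command python3 -m creep 'ROWS' [OPENING] [FORCE]. ROWS is JSON, a list of rows, each an object of numbers: "x", "y", "z": the shift along the tool's x, y, z in m; "rx", "ry", "rz": the turn, a rotation vector about the tool's x, y, z in degrees. In form: [{"x": .., "y": .., "z": .., "rx": .., "ry": .., "rz": ..}, ...]. A call has 1 to 20 rows; each row shifts and turns the commanded pose from where the row before left it, along the tool's axes as they then stand; what a row does not reach is not made up. A row lasts 1/12 s, in which the tool goes at most 41.7 mm and 7.16 degrees, less where a joint would pass 70% of its speed; a pose out of reach is approached as far as the arm can. A call is refused whole if a number of a shift passes 0.0417 or a number of a turn 7.16, either way. A call with a gripper value outside its range is refused whole. OPENING is the closure, from -1 (fully open) to 1 (shut), so that 0 is half open, set as the call begins (- or left out, the last holds). The fingers move at their own pace and stop on an object; FORCE is the grip in N (left out, the last holds). Time passes only in rows, so rows that do not move let the fingers close. It gives the time, the measured TCP pose, the force and the opening at its end, in the units of the state.
- observe(): the state, without advancing time (a new reading comes with each control period).
- read_camera(name): name is "scene" or "top" or "wrist"; returns the picture (480x640x3 uint8, blue, green, red); there is no depth.
- get_calibration(name): a dict with "mtx" (3x3 intrinsics, pixels), "xyz" and "orientation" of the camera in the world; the wrist camera has in their place "T_tool_cam" (4x4, takes a point from camera to tool coordinates, whose origin is the TCP and whose axes are the tool frame's). Camera axes: x right, y down, z forward; pixel columns grow to the right and rows downward; lengths in m; the calibration is good to about 2 mm. A picture is of the moment at which its call begins: read the wrist's pose just before it. get_calibration takes no time and is no camera call.
- finish_job(): hands the job in, once; it reports no verdict.
Trained networks look in the newest picture that a camera, given by its name, has taken for a name from the list of things; names that differ only in an ending like _2 or _b are one class to them, and where a whole thing is asked for, a point or a joint stands for the part that bears it (a point fixed in the world has none). Each returns a list of dicts, best first, with "p" (0 to 1); they miss things now and then, are a little off and sometimes report something else, mostly with a low value. They report only what shows in the picture. A call takes as long as a camera call. They do not tell look-alikes from the thing itself.
- cut_out(target, camera): "pixels" (480x640 bool, what is visible of it) and "at" ([row, column] in pixels, amid what is visible of it).
- landmark_of(target, camera): "at" ([row, column] in pixels: a listed point, or the origin of a listed thing).
The state is a dict: "time": time; "joints": joint angles; "qd": joint speeds; "joint_torque": joint torques, N m; "tool_pos": TCP position; "tcp_rot": TCP orientation; "ft_force": force on the tool from outside, world axes, zero at the start; "moment": the same for the moment, N m; "width": opening from 0.0 (shut) to 1.0 (fully open).
Only numpy, scipy, OpenCV 4.12 (cv2) and the standard library are available. Lean on these libraries where they do the work, as an engineer would, in place of code of your own. Each camera call takes 0.05 s, during which the arm holds its last target.

## Task

Stack the thick steel spacer squarely on the fixed anvil, then stack the thin test block squarely on the spacer. Then pick up the measuring magnifier by its handle, carry it over the wooden case without touching the case, and finish holding it still and level about 15 mm above the test block, lens centred over the block and long sides parallel, never letting it touch the pile. Do not put it down or let go at the end, and leave the other things on the bench where they are.

Things in the scene. Friction and masses are not known exactly. Their poses are not given: they have to be found in the camera images.
- anvil_top (a point): Fixed anvil: a bright steel block 54 x 39 mm on a dark base plate 100 x 85 x 10 mm, 30 mm high in all. The point is the centre of the top face; x runs along the 54 mm side, z up.
- spacer_center (a point): Thick steel spacer, loose, plain rectangular plate 60 x 45 x 24 mm, 0.5 kg, lying flat on the bench. The point is its centre, 12 mm above its underside; x along the 60 mm side, y along the 45 mm side, z up.
- block_center (a point): Thin steel test block, loose, rectangular plate 60 x 45 x 12 mm, 0.25 kg, with a few small dark indents on top, lying flat on the bench. The point is its centre, 6 mm above its underside; x along the 60 mm side, y along the 45 mm side, z up.
- loupe_lens (a point): Measuring magnifier, loose, 0.1 kg: a black rectangular frame 74 x 56 x 8 mm round a clear lens, with a straight black handle, lying flat on the bench. The point is the centre of the frame's underside; x along the frame's 74 mm side, away from the handle; y along the 56 mm side; z up.
- loupe_grip (a point): The magnifier's handle: a bar 85 mm long (along x), 16 mm wide (y), 14 mm high, its underside flush with the frame's, reaching from 36 to 121 mm behind the lens centre in -x. The point is the place to grip, on the handle's centre line and half-way up, near the magnifier's balance point: 68 mm in -x and 7 mm up from the lens point. Same axes as the lens point.
- case_top (a point): Long wooden case, fixed, closed, 264 x 64 mm and 85 mm high, standing between the magnifier and the anvil. The point is the centre of its top; x along the 264 mm side, y along the 64 mm side, z up.
- spot_anvil: Bystander: small round steel spot anvil, foot 52 mm across, 38 mm high, loose. Origin at the centre of its underside. Leave alone.
- v_anvil: Bystander: dark steel V-grooved anvil 50 x 40 x about 32 mm, loose. Origin at the centre of its underside. Leave alone.
- indenter_case: Bystander: black plastic case 60 x 100 x 35 mm, loose. Origin at the centre of its underside. Leave alone.
There are look-alikes about, which are no part of the job. Of the things that look like the part that bears loupe_lens, the middle-sized one is meant.

How it is judged:
By the outcome, as a careful person would: the job done as asked, in the order asked, and still so for the second after the job is handed in, while the arm keeps its last pose, push and grip.
It also fails if it takes over 67 s, if anything falls off the work surface, if the arm or the gripper's body presses on something with over 40 N, if the wrist force passes 120 N, or if a joint passes its speed limit or range.

## Working session

There is one attempt and no reset: what is moved stays moved. The work goes in short steps, Python scripts to look and compute and a shell command to move; the robot and the scene stay as the last step left them, time stands still between calls to the robot, and variables do not carry over. Pictures are saved under pics/ and viewed, and the job is handed in when it is done.

```bash
ls; mkdir -p pics; python3 - <<'E'
from station import *
import cv2
print(observe())
for n in ("scene","top","wrist"):
    cv2.imwrite(f"pics/{n}0.png",read_camera(n)); print(n,get_calibration(n))
E
```

```text
pics
{'time': 0.0, 'joints': array([-9.25426899e-01,  2.55745584e-01,  1.06967062e-01, -4.51129464e-04,
       -1.42389270e+00, -2.84583299e-01]), 'qd': array([ 0.00070586,  0.000583  ,  0.00077469,  0.00034873, -0.00048228,
       -0.00055213]), 'joint_torque': array([-1.57951222e-04, -3.86627913e+01,  2.37936795e+01,  5.36497772e+00,
       -6.01462933e-03, -8.62904756e-06]), 'tool_pos': array([ 0.19401188, -0.51410379,  0.23038531]), 'tcp_rot': array([[-3.52946943e-01, -7.71210018e-04, -9.35643020e-01],
       [ 9.35641358e-01,  1.76622455e-03, -3.52947771e-01],
       [ 1.92475253e-03, -9.99998143e-01,  9.81924339e-05]]), 'ft_force': array([ 0.25561756,  0.78526115, -0.29508919]), 'moment': array([-0.02616204,  0.01294418, -0.08248402]), 'width': 0.9966921160359116}
scene {'mtx': array([[469.21915189,   0.        , 322.29849807],
       [  0.        , 469.21915189, 246.72423791],
       [  0.        ,   0.        ,   1.        ]]), 'xyz': array([ 0.93175718, -0.43361323,  0.86541017]), 'orientation': array([[ 0.75680422,  0.52348871, -0.39141658],
       [ 0.65354237, -0.61645251
[... 273 characters left out ...]
 1.22442173]), 'orientation': array([[ 0.0296119 , -0.99765535,  0.06170036],
       [-0.99937016, -0.02834214,  0.02135411],
       [-0.01955532, -0.06229383, -0.99786626]])}
wrist {'mtx': array([[340.06004035,   0.        , 323.3028287 ],
       [  0.        , 340.06004035, 241.29076143],
       [  0.        ,   0.        ,   1.        ]]), 'T_tool_cam': array([[ 9.99999565e-01,  5.30086435e-04, -7.67067483e-04,
        -1.23238702e-03],
       [ 8.83076731e-04, -2.74389884e-01,  9.61618121e-01,
        -1.42707212e-01],
       [ 2.99265164e-04, -9.61618381e-01, -2.74390233e-01,
         6.97057074e-02],
       [ 0.00000000e+00,  0.00000000e+00,  0.00000000e+00,
         1.00000000e+00]])}
```

View pics/top0.png

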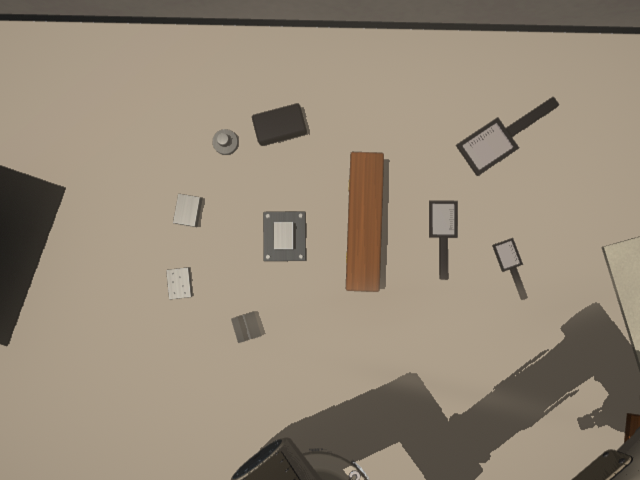

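View pics/scene0.png

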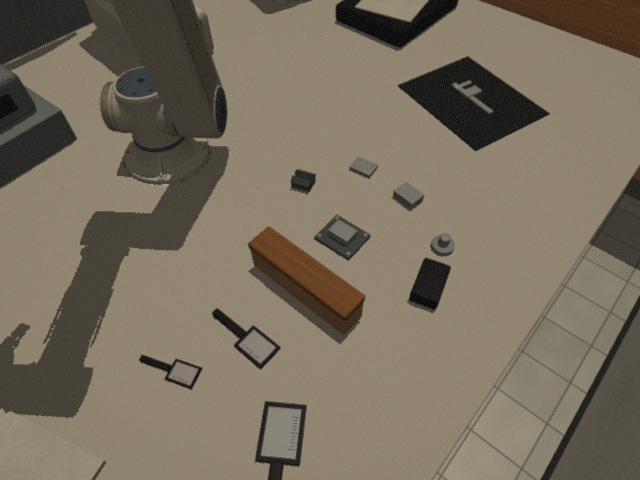

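View pics/wrist0.png

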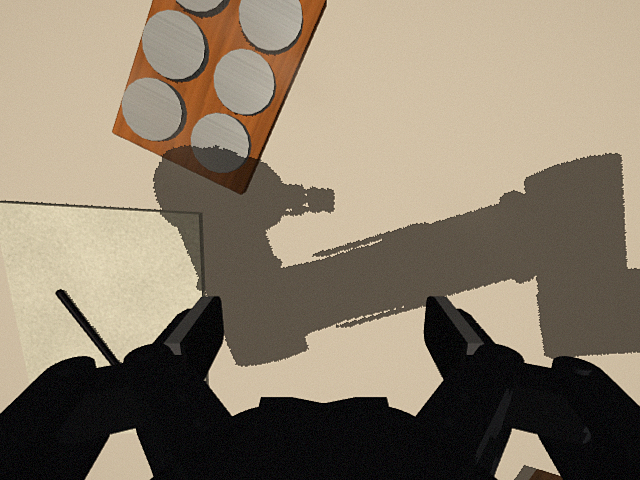

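The top view shows the anvil at about (284,236), the spacer at (187,210), the indented block at (179,283) and the case at (365,222). There are three magnifiers: large at (487,146), middle at (443,220) and small at (508,255). The scene view shows the same layout.

```bash
cat > h.py <<'E'
from station import *
import numpy as np, cv2
from scipy.optimize import minimize, least_squares
from scipy.spatial.transform import Rotation as R
def cam(name,st=None):
    c=get_calibration(name); K=np.array(c["mtx"])
    if "xyz" in c: return K,np.array(c["orientation"]),np.array(c["xyz"])
    T=np.array(c["T_tool_cam"]); Rt=np.array(st["tcp_rot"])
    return K,Rt@T[:3,:3],Rt@T[:3,3]+np.array(st["tool_pos"])
def proj(C,P):
    K,Ro,t=C; q=(np.atleast_2d(P)-t)@Ro; q=q/q[:,2:]; return (q@K.T)[:,:2]
def back(C,rc,z):
    K,Ro,t=C; d=Ro@np.linalg.solve(K,[rc[1],rc[0],1.]); return t+d*(z-t[2])/d[2]
def box(x,y,a,L,W,z0,z1,ox=0,oy=0):
    c,s=np.cos(a),np.sin(a); out=[]
    for z in (z0,z1):
        for sx,sy in ((1,1),(1,-1),(-1,-1),(-1,1)):
            u,v=ox+sx*L/2,oy+sy*W/2; out.append([x+c*u-s*v,y+s*u+c*v,z])
    return np.array(out)
def sil(C,boxes,sh=4):
    m=np.zeros((480,640),np.uint8)
    for b in boxes:
        h=cv2.convexHull(proj(C,b).astype(np.float32)).reshape(-1,2)
        cv2.fillConvexPoly(m,np.round(h*16).astype(np.int32),255,cv2.LINE_AA,4)
    return m/255.
def fit(C,mask,model,x0,n=3):
    """model(x,y,a)->list of boxes; minimise soft mask difference"""
    M=mask.astype(float); A=M.sum()
    f=lambda p: np.abs(sil(C,model(p[0],p[1],p[2]))-M).sum()/A
    best=None
    for da in (0,.15,-.15):
        s=np.array([[0,0,0],[.01,0,0],[0,.01,0],[0,0,.15]])+[x0[0],x0[1],x0[2]+da]
        r=minimize(f,x0,method="Nelder-Mead",options=dict(initial_simplex=s,xatol=1e-5,fatol=1e-6,maxiter=400))
        if best is None or r.fun<best.fun: best=r
    return best.x,best.fun
spacer=lambda x,y,a:[box(x,y,a,.060,.045,0,.024)]
block=lambda x,y,a:[box(x,y,a,.060,.045,0,.012)]
loupe=lambda x,y,a:[box(x,y,a,.074,.056,0,.008),box(x,y,a,.085,.016,0,.014,ox=-.0785)]
case=lambda x,y,a:[box(x,y,a,.264,.064,0,.085)]
E
python3 - <<'E'
from h import *
for n in ("top","scene"):
    C=cam(n); im=read_camera(n)
    for t,z in (("anvil_top",.03),("spacer_center",.012),("block_center",.006),("loupe_lens",0),("loupe_grip",.007),("case_top",.085)):
        for d in landmark_of(t,n): print(n,t,round(d["p"],2),np.round(d["at"],1),np.round(back(C,d["at"],z),4))
    for t,z,m in (("spacer_center",.012,spacer),("block_center",.006,block),("loupe_lens",0,loupe)):
        for d in cut_out(t,n):
            if d["p"]<.3: continue
            mk=np.array(d["pixels"]); p=back(C,d["at"],z)
            ys,xs=np.nonzero(mk); (c,wh,ang)=cv2.minAreaRect(np.c_[xs,ys].astype(np.float32))
            print(n,t,"mask",round(d["p"],2),np.round(d["at"],1),mk.sum(),np.round(p,4),np.round(wh,1),round(ang,1))
            for a0 in ((0,1.57) if t!="loupe_lens" else (1.57,)):
                if t=="loupe_lens" and mk.sum()>6000: continue
                print("   fit",*[np.round(v,4) for v in fit(C,mk,m,[p[0],p[1],a0])])
print(observe()["time"])
E
```

```text
top anvil_top 0.82 [234.9 284. ] [0.5348 0.0821 0.03  ]
top anvil_top 0.34 [330.1 246.1] [0.3463 0.1499 0.03  ]
top spacer_center 0.91 [210.7 185.4] [0.5789 0.2843 0.012 ]
top spacer_center 0.26 [252.5 440.3] [ 0.5096 -0.2286  0.012 ]
top spacer_center 0.18 [223.1 363.8] [ 0.564  -0.0752  0.012 ]
top block_center 0.91 [281.6 182.1] [0.4363 0.2862 0.006 ]
top loupe_lens 0.85 [254.1 508.7] [ 0.5108 -0.3672  0.    ]
top loupe_lens 0.79 [219.9 441.6] [ 0.5758 -0.232   0.    ]
top loupe_lens 0.21 [236.4 283.8] [0.5334 0.0853 0.    ]
top loupe_grip 0.97 [252.5 444. ] [ 0.51   -0.2368  0.007 ]
top loupe_grip 0.91 [121.4 526.1] [ 0.7793 -0.3971  0.007 ]
top loupe_grip 0.91 [277.9 519. ] [ 0.4639 -0.3861  0.007 ]
top case_top 0.58 [223.6 363.1] [ 0.5573 -0.0714  0.085 ]
top case_top 0.51 [282.2 182.5] [0.4374 0.2646 0.085 ]
top case_top 0.47 [234.1 281.1] [0.5332 0.0822 0.085 ]
top spacer_center mask 0.61 [211.  184.8] 722 [0.5783 0.2855 0.012 ] [24.6 30.1] 10.3
   fit [ 0.5802  0.2811 -0.1838] 0.1657
   fit [0.5802 0.2812 1.9073] 0.4209
top spacer_center mask 0.51 [281.8 178.9] 692 [0.4359 0
[... 1385 characters left out ...]
.5764  0.2836 -0.1216] 0.1603
scene block_center mask 0.66 [166.9 361.5] 352 [0.4264 0.2915 0.006 ] [26.7 15.2] 17.4
   fit [0.4286 0.2987 0.2085] 0.2334
   fit [0.4294 0.2982 1.2531] 0.362
scene loupe_lens mask 0.93 [435.3 280.8] 2883 [ 0.7262 -0.3229  0.    ] [44.6 78.6] 6.8
   fit [ 0.7205 -0.3075  2.1298] 0.343
scene loupe_lens mask 0.67 [343.4 253.6] 1439 [ 0.5641 -0.2318  0.    ] [75.9 29.6] 39.3
   fit [ 0.5752 -0.2328  0.0222] 0.0916
scene loupe_lens mask 0.64 [373.3 176.1] 893 [ 0.4954 -0.3714  0.    ] [61.  23.4] 18.4
   fit [ 0.5005 -0.3708  0.2567] 0.9438
scene loupe_lens mask 0.61 [169.4 362.4] 379 [0.4303 0.2908 0.    ] [25.8 16.3] 21.8
   fit [0.4253 0.3009 2.1723] 1.0966
1.15
```

```bash
python3 -m creep '[{"ry":6.9},{"ry":6.9},{"ry":6.9},{"x":0.035,"z":-0.02},{"x":0.035,"z":-0.02},{"x":0.035,"z":-0.02},{"x":0.035,"z":-0.02},{"x":0.035,"z":-0.02},{"x":0.035,"z":-0.02},{"x":0.035,"z":-0.02},{"x":0.035,"z":-0.02},{"x":0.035,"z":-0.02},{"x":0.035,"z":-0.02},{"x":0.035,"z":-0.02},{"x":0.035,"z":-0.02},{"x":0.035,"z":-0.02},{"x":0.035,"z":-0.02},{"x":0.035,"z":-0.02},{"x":0.035,"z":-0.02},{"x":0.035,"z":-0.02}]' -1 60
python3 -m creep '[{},{}]'
python3 - <<'E'
from h import *
s=observe(); im=read_camera("wrist"); cv2.imwrite("pics/w1.png",im); print(s["time"],s["tool_pos"],s["tcp_rot"])
np.save("w1.npy",np.r_[s["tool_pos"],np.ravel(s["tcp_rot"])])
E
```

```text
1.15 [ 0.19417375 -0.514554    0.23127248] [[-3.53010513e-01 -2.86362123e-05 -9.35619355e-01]
 [ 9.35619354e-01  4.48791775e-05 -3.53010514e-01]
 [ 5.20987112e-05 -9.99999999e-01  1.09497729e-05]]schema error: expected keys x, y, z, rx, ry, rz
schema error: expected keys x, y, z, rx, ry, rz
```

View pics/w1.png

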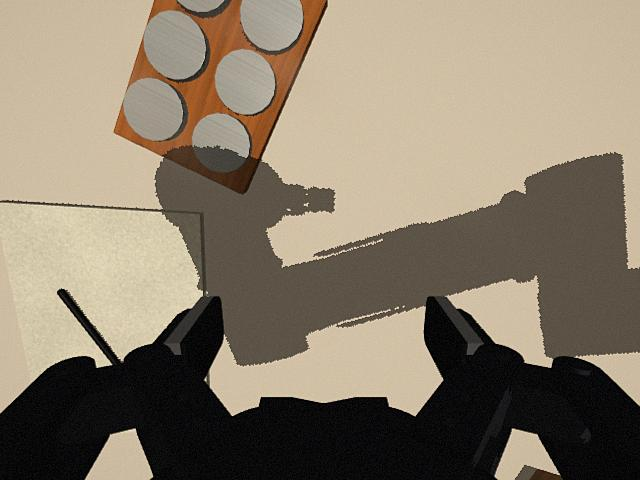

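The arm has not moved and the wrist view is unchanged: every row needs all six keys.

```bash
python3 -m creep '[{"x":0,"y":0,"z":0,"rx":0,"ry":6.9,"rz":0},{"x":0,"y":0,"z":0,"rx":0,"ry":6.9,"rz":0},{"x":0,"y":0,"z":0,"rx":0,"ry":6.9,"rz":0},{"x":0.035,"y":0,"z":-0.02,"rx":0,"ry":0,"rz":0},{"x":0.035,"y":0,"z":-0.02,"rx":0,"ry":0,"rz":0},{"x":0.035,"y":0,"z":-0.02,"rx":0,"ry":0,"rz":0},{"x":0.035,"y":0,"z":-0.02,"rx":0,"ry":0,"rz":0},{"x":0.035,"y":0,"z":-0.02,"rx":0,"ry":0,"rz":0},{"x":0.035,"y":0,"z":-0.02,"rx":0,"ry":0,"rz":0},{"x":0.035,"y":0,"z":-0.02,"rx":0,"ry":0,"rz":0},{"x":0.035,"y":0,"z":-0.02,"rx":0,"ry":0,"rz":0},{"x":0.035,"y":0,"z":-0.02,"rx":0,"ry":0,"rz":0},{"x":0.035,"y":0,"z":-0.02,"rx":0,"ry":0,"rz":0},{"x":0.035,"y":0,"z":-0.02,"rx":0,"ry":0,"rz":0},{"x":0.035,"y":0,"z":-0.02,"rx":0,"ry":0,"rz":0},{"x":0.035,"y":0,"z":-0.02,"rx":0,"ry":0,"rz":0},{"x":0.035,"y":0,"z":-0.02,"rx":0,"ry":0,"rz":0},{"x":0.035,"y":0,"z":-0.02,"rx":0,"ry":0,"rz":0},{"x":0.035,"y":0,"z":-0.02,"rx":0,"ry":0,"rz":0},{"x":0.035,"y":0,"z":-0.02,"rx":0,"ry":0,"rz":0}]' -1 60
python3 -m creep '[{"x":0,"y":0,"z":0,"rx":0,"ry":0,"rz":0},{"x":0,"y":0,"z":0,"rx":0,"ry":0,"rz":0},{"x":0,"y":0,"z":0,"rx":0,"ry":0,"rz":0}]'
python3 - <<'E'
from h import *
s=observe(); im=read_camera("wrist"); cv2.imwrite("pics/w1.png",im); print(s["time"],s["tool_pos"],s["tcp_rot"])
np.save("w1.npy",np.r_[s["tool_pos"],np.ravel(s["tcp_rot"])])
E
```

```text
time: 2.87
tool_pos: [0.5351, 0.0823, 0.2315]
tcp_rot: [[0.0, 0.0, -1.0], [1.0, 0.0, 0.0], [0.0, -1.0, -0.0]]
ft_force: [-0.1, -0.7, 0.9]
width: 0.998
time: 3.12
tool_pos: [0.5343, 0.0802, 0.2311]
tcp_rot: [[0.0, -0.0, -1.0], [1.0, -0.0, 0.0], [-0.0, -1.0, 0.0]]
ft_force: [-0.3, -0.2, 0.2]
width: 0.999
3.1167 [0.53431993 0.08019101 0.231122  ] [[ 2.82270915e-06 -4.76506143e-04 -9.99999886e-01]
 [ 9.99999922e-01 -3.94661350e-04  3.01076782e-06]
 [-3.94662740e-04 -9.99999809e-01  4.76504991e-04]]
```

View pics/w1.png

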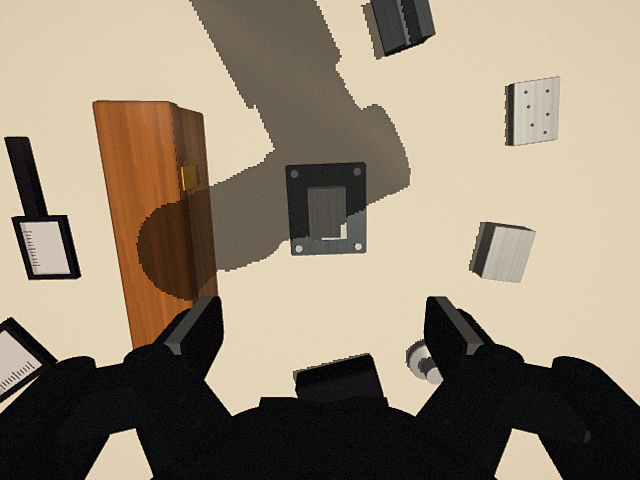

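The wrist view shows the anvil plate with corners near (287,165), (366,162), (366,254) and (292,255). The block is at (533,110) and the spacer at (505,250), with the case and magnifier at left. Next I'll fit the known shapes to these.

```bash
python3 - <<'E'
from h import *
s=observe(); C=cam("wrist",s); im=read_camera("wrist")
for t,z in (("anvil_top",.03),("spacer_center",.012),("block_center",.006),("loupe_lens",0),("loupe_grip",.007)):
    for d in landmark_of(t,"wrist"): print(t,round(d["p"],2),np.round(d["at"],1),np.round(back(C,d["at"],z),4))
for t,z,m in (("spacer_center",.012,spacer),("block_center",.006,block),("anvil_top",.03,None)):
    for d in cut_out(t,"wrist"):
        mk=np.array(d["pixels"]); print(t,round(d["p"],2),d["at"],mk.sum())
        if d["p"]<.3 or m is None: continue
        p=back(C,d["at"],z)
        print("   fit",*[np.round(v,4) for v in fit(C,mk,m,[p[0],p[1],0])])
# anvil plate corners
g=cv2.cvtColor(im,cv2.COLOR_BGR2GRAY)
c=np.array([[287,165],[366,162],[366,254],[292,255]],np.float32).reshape(-1,1,2)
c2=cv2.cornerSubPix(g,c.copy(),(4,4),(-1,-1),(3,30,.01)).reshape(-1,2)
W=np.array([back(C,(v,u),.010) for u,v in c2]); print(c2,W.round(4),W.mean(0))
for a,b in ((0,3),(1,2)): e=W[b]-W[a]; print(np.linalg.norm(e),np.degrees(np.arctan2(e[1],e[0])))
for a,b in ((0,1),(3,2)): e=W[b]-W[a]; print(np.linalg.norm(e),np.degrees(np.arctan2(e[1],e[0]))-90)
crop=im[150:270,270:380]; cv2.imwrite("pics/anv.png",cv2.resize(crop,None,fx=5,fy=5,interpolation=cv2.INTER_CUBIC))
crop=im[60:300,440:580]; cv2.imwrite("pics/sb.png",cv2.resize(crop,None,fx=2.5,fy=2.5,interpolation=cv2.INTER_CUBIC))
E
```

```text
anvil_top 0.56 [215.1 326.3] [0.5352 0.0812 0.03  ]
spacer_center 0.88 [252.6 501.6] [0.5816 0.2773 0.012 ]
block_center 0.84 [110.6 531. ] [0.4323 0.2887 0.006 ]
loupe_lens 0.84 [360.   10.2] [ 0.7289 -0.3205  0.    ]
loupe_lens 0.83 [246.   46.9] [ 0.5774 -0.2398  0.    ]
loupe_grip 0.83 [185.1  31.9] [ 0.507  -0.2347  0.007 ]
loupe_grip 0.49 [243.7  48.3] [ 0.5726 -0.2317  0.007 ]
spacer_center 0.81 [254.0, 500.6] 2775
   fit [ 0.5805  0.2784 -0.187 ] 0.0993
block_center 0.72 [111.3, 532.1] 3191
   fit [0.4337 0.2902 0.1588] 0.0795
anvil_top 0.62 [206.5, 327.4] 6966
[[285.82962 164.93085]
 [365.4665  161.99988]
 [366.0286  252.09744]
 [291.43622 254.69638]] [[0.4858 0.0389 0.01  ]
 [0.4829 0.1221 0.01  ]
 [0.5816 0.1261 0.01  ]
 [0.5847 0.0422 0.01  ]] [0.53373754 0.08231863 0.01      ]
0.09887805241188749 1.8972465787227601
0.09879155377603464 2.2874455525992197
0.08328841789120182 2.032467636803588
0.08396146150214229 2.0919744587221345
```

View pics/anv.png

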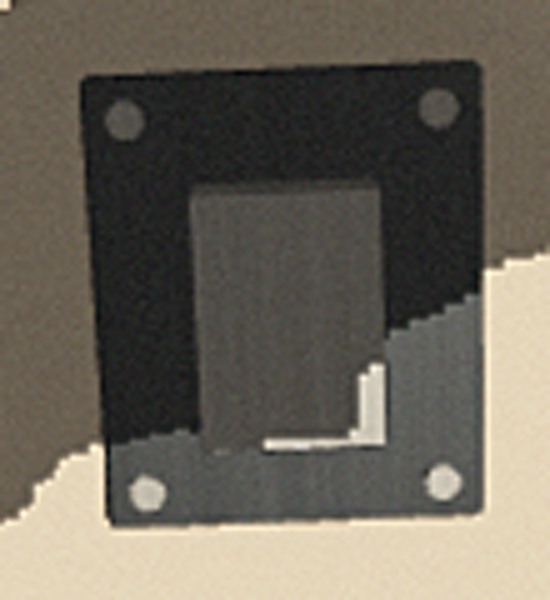

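View pics/sb.png

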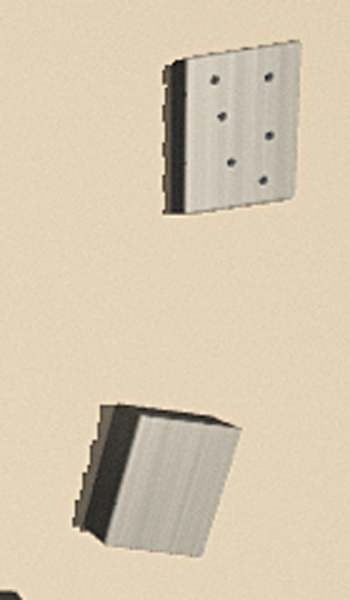

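The wrist view agrees. Anvil: centre (0.534, 0.082), yaw 2.1°. Spacer: (0.5805, 0.279), yaw about −10.7°. Block: (0.434, 0.290), yaw about 9°. Moving above the spacer to measure again.

```bash
python3 -m creep '[{"x":0,"y":0,"z":0,"rx":0,"ry":5.35,"rz":0},{"x":0,"y":0,"z":0,"rx":0,"ry":5.35,"rz":0},{"x":0.034,"y":0.012,"z":-0.0014,"rx":0,"ry":0,"rz":0},{"x":0.034,"y":0.012,"z":-0.0014,"rx":0,"ry":0,"rz":0},{"x":0.034,"y":0.012,"z":-0.0014,"rx":0,"ry":0,"rz":0},{"x":0.034,"y":0.012,"z":-0.0014,"rx":0,"ry":0,"rz":0},{"x":0.034,"y":0.012,"z":-0.0014,"rx":0,"ry":0,"rz":0},{"x":0.034,"y":0.012,"z":-0.0014,"rx":0,"ry":0,"rz":0},{"x":0,"y":0,"z":0,"rx":0,"ry":0,"rz":0},{"x":0,"y":0,"z":0,"rx":0,"ry":0,"rz":0},{"x":0,"y":0,"z":0,"rx":0,"ry":0,"rz":0}]'
cat >> h.py <<'E'
def go(target,yaw,s=None):
    """print the tool-axis move: first ry (deg), then x,y,z shifts; yaw = object yaw (tool x = obj y)"""
    s=s or observe(); Rt=np.array(s["tcp_rot"]); cur=np.degrees(np.arctan2(Rt[1,0],Rt[0,0]))-90
    a=np.radians(yaw+90); d=np.array(target)-s["tool_pos"]
    X=np.array([np.cos(a),np.sin(a),0]); Z=np.array([-np.sin(a),np.cos(a),0])
    print("t",round(s["time"],2),"pos",np.round(s["tool_pos"],4),"yaw",round(cur,2),"down",np.round(Rt[:,1],4),"| ry",round(cur-yaw,2),"x",round(d@X,4),"y",round(-d[2],4),"z",round(d@Z,4))
def wfit(t,m,z,lo=.3,name="wrist"):
    s=observe(); C=cam(name,s); im=read_camera(name); r=None
    for d in landmark_of(t,name): print(t,"lm",round(d["p"],2),np.round(d["at"],1),np.round(back(C,d["at"],z),4))
    for d in cut_out(t,name):
        if d["p"]<lo: continue
        mk=np.array(d["pixels"]); p=back(C,d["at"],z); f=fit(C,mk,m,[p[0],p[1],0])
        print(t,round(d["p"],2),np.round(d["at"]),mk.sum(),"fit",np.round(f[0],4),round(np.degrees(f[0][2]),2),round(f[1],3))
        if r is None: r=f[0]
    return s,C,im,r
def draw(im,C,boxes,fn,crop=None,k=1):
    im=im.copy(); im=cv2.resize(im,None,fx=k,fy=k,interpolation=cv2.INTER_CUBIC)
    for b in boxes:
        q=(proj(C,b)+.5)*k-.5
        for f in (q[:4],q[4:]): cv2.polylines(im,[np.round(f).astype(int)],True,(0,0,255),1)
    if crop: im=im[crop[0]*k:crop[1]*k,crop[2]*k:crop[3]*k]
    cv2.imwrite(fn,im)
E
python3 - <<'E'
from h import *
s,C,im,r=wfit("spacer_center",spacer,.012)
draw(im,C,spacer(*r),"pics/w2.png",(120,320,200,450),3)
go([r[0],r[1],0.0],np.degrees(r[2]),s)
E
```

```text
time: 4.53
tool_pos: [0.5808, 0.279, 0.1592]
tcp_rot: [[0.186, -0.0, -0.983], [0.983, -0.001, 0.186], [-0.001, -1.0, -0.0]]
ft_force: [0.6, -0.3, -0.2]
width: 0.999
spacer_center lm 0.57 [228.9 323.6] [0.5831 0.2774 0.012 ]
spacer_center 0.84 [228. 324.] 3795 fit [ 0.581   0.2787 -0.1369] -7.84 0.075
t 4.53 pos [0.5808 0.279  0.1592] yaw -10.71 down [-0.e+00 -6.e-04 -1.e+00] | ry -2.86 x -0.0003 y 0.1592 z -0.0002
```

View pics/w2.png

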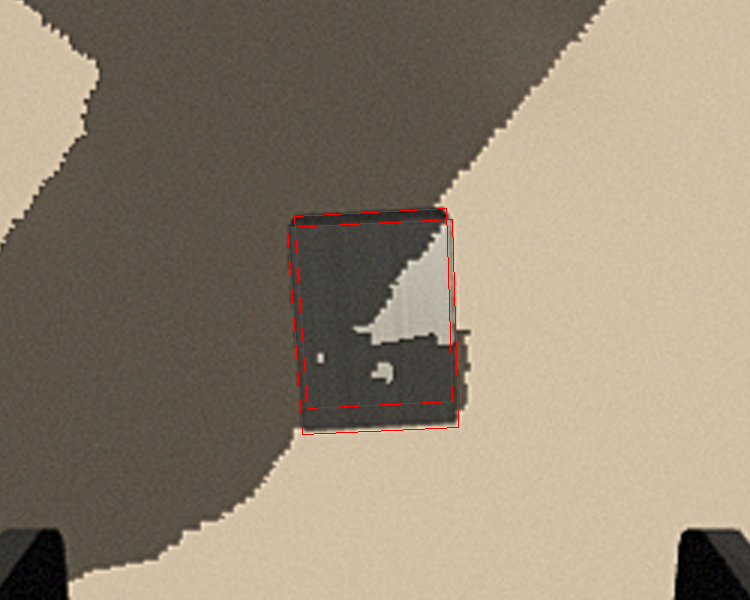

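The spacer fills (288–458, 210–432) in the enlarged crop, and the fitted outline matches its edges. Rotating −2.2° and going down to grasp it.

```bash
python3 -m creep '[{"x":0,"y":0.03,"z":0,"rx":0,"ry":-2.2,"rz":0},{"x":0,"y":0.035,"z":0,"rx":0,"ry":0,"rz":0},{"x":0,"y":0.035,"z":0,"rx":0,"ry":0,"rz":0},{"x":0,"y":0.03,"z":0,"rx":0,"ry":0,"rz":0},{"x":0,"y":0.019,"z":0,"rx":0,"ry":0,"rz":0},{"x":0,"y":0.008,"z":0,"rx":0,"ry":0,"rz":0},{"x":0,"y":0,"z":0,"rx":0,"ry":0,"rz":0},{"x":0,"y":0,"z":0,"rx":0,"ry":0,"rz":0}]'
python3 -m creep '[{"x":0,"y":0,"z":0,"rx":0,"ry":0,"rz":0},{"x":0,"y":0,"z":0,"rx":0,"ry":0,"rz":0},{"x":0,"y":0,"z":0,"rx":0,"ry":0,"rz":0},{"x":0,"y":0,"z":0,"rx":0,"ry":0,"rz":0},{"x":0,"y":0,"z":0,"rx":0,"ry":0,"rz":0},{"x":0,"y":0,"z":0,"rx":0,"ry":0,"rz":0}]' 1 70
python3 - <<'E'
from h import *
s=observe(); C=cam("wrist",s); im=read_camera("wrist"); cv2.imwrite("pics/w3.png",im); go([.534,.0823,.16],2.1,s); print(s["width"],s["ft_force"])
E
```

```text
time: 5.35
tool_pos: [0.5816, 0.2791, 0.0038]
tcp_rot: [[0.148, 0.002, -0.989], [0.989, 0.001, 0.148], [0.001, -1.0, -0.002]]
ft_force: [0.7, 1.1, 0.8]
width: 0.999
time: 5.85
tool_pos: [0.5816, 0.2799, 0.004]
tcp_rot: [[0.148, 0.002, -0.989], [0.989, 0.002, 0.148], [0.002, -1.0, -0.002]]
ft_force: [-1.4, 1.1, 5.4]
width: 0.509
t 5.85 pos [0.5816 0.2799 0.004 ] yaw -8.5 down [ 0.0025  0.0016 -1.    ] | ry -10.6 x -0.1957 y -0.156 z 0.0548
0.5089025147726248 [-1.36607591  1.11929579  5.41190242]
```

View pics/w3.png

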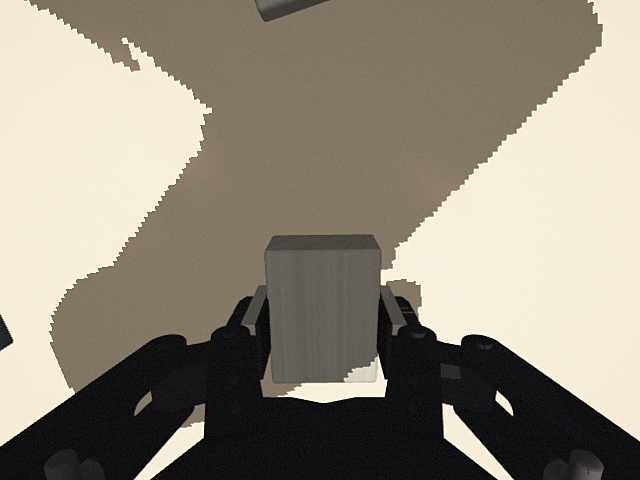

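Gripped: the spacer's top face spans roughly (265,247), (381,247), (378,381), (272,383) between the pads. Next I'll compute its offset in the tool frame and the move to the anvil.

```bash
python3 - <<'E'
from h import *
s=observe(); C=cam("wrist",s)
im=cv2.imread("pics/w3.png")
cv2.imwrite("pics/w3c.png",cv2.resize(im[220:400,240:410],None,fx=3.3,fy=3.3,interpolation=cv2.INTER_CUBIC))
W=np.array([back(C,rc,.024) for rc in ((247,265),(247,381),(381,378),(383,272))])
print(W.round(4), W.mean(0))
T=(W-s["tool_pos"])@np.array(s["tcp_rot"]); print(T.round(4),T.mean(0))
# full fit with silhouette edges unaffected: use fit prior position (0.581,0.2787)
print((np.array([.581,.2787,.012])-s["tool_pos"])@np.array(s["tcp_rot"]))
E
```

```text
[[0.5466 0.2617 0.024 ]
 [0.5531 0.305  0.024 ]
 [0.6123 0.2977 0.024 ]
 [0.6066 0.2529 0.024 ]] [0.57966701 0.27930478 0.024     ]
[[-0.0231 -0.0201  0.0318]
 [ 0.0206 -0.02    0.0318]
 [ 0.0221 -0.0199 -0.0278]
 [-0.023  -0.02   -0.0288]] [-0.00086184 -0.02001426  0.00175677]
[-0.00128676 -0.00801192  0.00037622]
```

View pics/w3c.png

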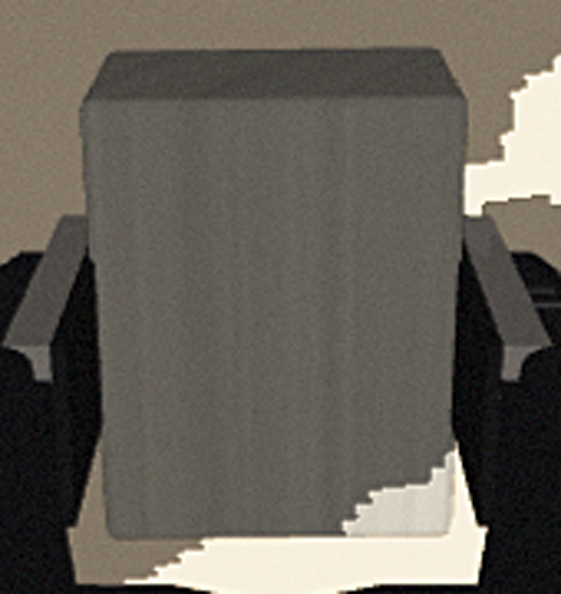

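```bash
python3 -m creep '[{"x":0,"y":-0.02,"z":0,"rx":0,"ry":0,"rz":0},{"x":0,"y":-0.035,"z":0,"rx":0,"ry":-5.3,"rz":0},{"x":0,"y":-0.035,"z":0,"rx":0,"ry":-5.3,"rz":0},{"x":-0.025,"y":0,"z":0.007,"rx":0,"ry":0,"rz":0},{"x":-0.035,"y":0,"z":0.01,"rx":0,"ry":0,"rz":0},{"x":-0.035,"y":0,"z":0.01,"rx":0,"ry":0,"rz":0},{"x":-0.035,"y":0,"z":0.01,"rx":0,"ry":0,"rz":0},{"x":-0.035,"y":0,"z":0.01,"rx":0,"ry":0,"rz":0},{"x":-0.03,"y":0,"z":0.0066,"rx":0,"ry":0,"rz":0},{"x":0,"y":0,"z":0,"rx":0,"ry":0,"rz":0},{"x":0,"y":0,"z":0,"rx":0,"ry":0,"rz":0},{"x":0,"y":0,"z":0,"rx":0,"ry":0,"rz":0}]'
python3 - <<'E'
from h import *
s=observe(); C=cam("wrist",s); im=read_camera("wrist"); cv2.imwrite("pics/w4.png",im); go([.5352,.0828,.034],2.1,s); print(s["width"],s["ft_force"])
P=np.array([.5337,.0823]); draw(im,C,[box(*P,np.radians(2.1),.1,.085,0,.01),box(*P,np.radians(2.1),.054,.039,.01,.03)],"pics/w4d.png")
draw(read_camera("top"),cam("top"),[box(*P,np.radians(2.1),.1,.085,0,.01)],"pics/t4d.png",(180,300,220,350),5)
E
```

```text
time: 6.9
tool_pos: [0.5338, 0.0823, 0.0917]
tcp_rot: [[-0.035, -0.001, -0.999], [0.999, 0.0, -0.035], [0.0, -1.0, 0.001]]
ft_force: [0.6, 0.8, -4.8]
width: 0.508
t 6.9 pos [0.5338 0.0823 0.0917] yaw 2.03 down [-1.1e-03  2.0e-04 -1.0e+00] | ry -0.07 x 0.0004 y 0.0577 z -0.0015
0.5082249440381199 [ 0.5927365   0.81912826 -4.81557714]
```

View pics/w4d.png

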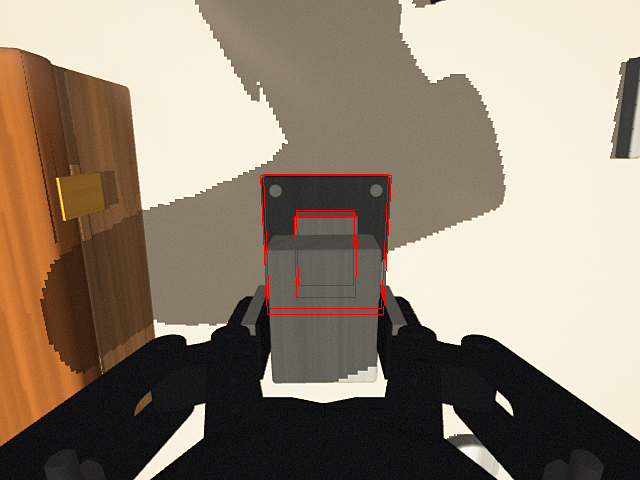

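View pics/t4d.png

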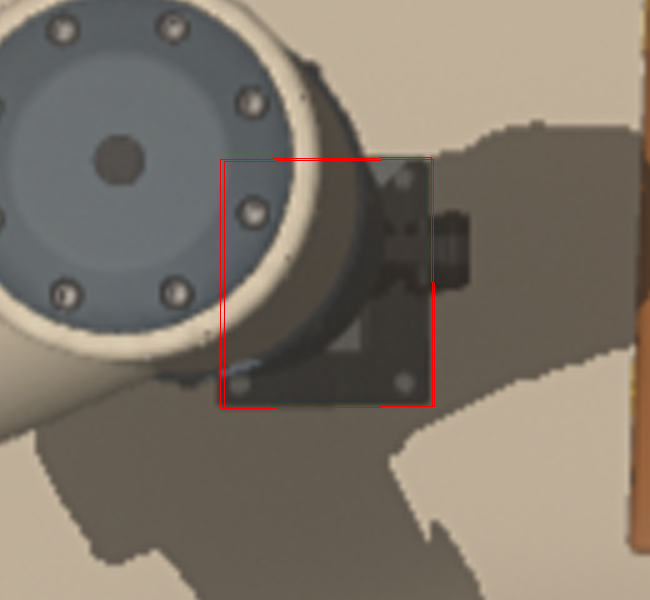

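The overlay of the anvil pose fits the plate to within about 1 mm in both the wrist and top views. Lowering the spacer onto it.

```bash
python3 -m creep '[{"x":0.0004,"y":0.02,"z":-0.0015,"rx":0,"ry":0,"rz":0},{"x":0,"y":0.02,"z":0,"rx":0,"ry":0,"rz":0},{"x":0,"y":0.01,"z":0,"rx":0,"ry":0,"rz":0},{"x":0,"y":0.004,"z":0,"rx":0,"ry":0,"rz":0},{"x":0,"y":0.002,"z":0,"rx":0,"ry":0,"rz":0},{"x":0,"y":0.001,"z":0,"rx":0,"ry":0,"rz":0},{"x":0,"y":0,"z":0,"rx":0,"ry":0,"rz":0},{"x":0,"y":0,"z":0,"rx":0,"ry":0,"rz":0}]'
python3 - <<'E'
from h import *
s=observe(); go([.5352,.0828,.034],2.1,s); print(s["ft_force"])
E
```

```text
time: 7.67
tool_pos: [0.5364, 0.0831, 0.0362]
tcp_rot: [[-0.036, 0.002, -0.999], [0.999, 0.0, -0.036], [0.0, -1.0, -0.002]]
ft_force: [0.4, 0.5, -4.8]
width: 0.511
t 7.67 pos [0.5364 0.0831 0.0362] yaw 2.09 down [ 1.7e-03  5.0e-04 -1.0e+00] | ry -0.01 x -0.0002 y 0.0022 z 0.0012
[ 0.39415703  0.51209515 -4.84876479]
```

```bash
python3 -m creep '[{"x":0,"y":0.001,"z":0,"rx":0,"ry":0,"rz":0},{"x":0,"y":0.001,"z":0,"rx":0,"ry":0,"rz":0},{"x":0,"y":0,"z":0,"rx":0,"ry":0,"rz":0},{"x":0,"y":0,"z":0,"rx":0,"ry":0,"rz":0}]'
python3 -m creep '[{"x":0,"y":0.001,"z":0,"rx":0,"ry":0,"rz":0},{"x":0,"y":0.0005,"z":0,"rx":0,"ry":0,"rz":0},{"x":0,"y":0,"z":0,"rx":0,"ry":0,"rz":0},{"x":0,"y":0,"z":0,"rx":0,"ry":0,"rz":0}]'
```

```text
time: 8.0
tool_pos: [0.5361, 0.0829, 0.034]
tcp_rot: [[-0.036, 0.001, -0.999], [0.999, 0.0, -0.036], [0.0, -1.0, -0.001]]
ft_force: [-1.2, -0.4, 1.6]
width: 0.506
time: 8.33
tool_pos: [0.5362, 0.0829, 0.034]
tcp_rot: [[-0.037, 0.002, -0.999], [0.999, 0.0, -0.037], [0.0, -1.0, -0.002]]
ft_force: [-6.2, 0.3, 12.5]
width: 0.511
```

Contact at +12 N. Releasing and rising.

```bash
python3 -m creep '[{"x":0,"y":-0.0015,"z":0,"rx":0,"ry":0,"rz":0},{"x":0,"y":0,"z":0,"rx":0,"ry":0,"rz":0}]'
python3 -m creep '[{"x":0,"y":0,"z":0,"rx":0,"ry":0,"rz":0},{"x":0,"y":0,"z":0,"rx":0,"ry":0,"rz":0},{"x":0,"y":0,"z":0,"rx":0,"ry":0,"rz":0},{"x":0,"y":0,"z":0,"rx":0,"ry":0,"rz":0},{"x":0,"y":0,"z":0,"rx":0,"ry":0,"rz":0},{"x":0,"y":-0.03,"z":0,"rx":0,"ry":0,"rz":0},{"x":0,"y":-0.04,"z":0,"rx":0,"ry":0,"rz":0},{"x":0,"y":-0.04,"z":0,"rx":0,"ry":0,"rz":0},{"x":0,"y":-0.03,"z":0,"rx":0,"ry":0,"rz":0},{"x":0,"y":0,"z":0,"rx":0,"ry":0,"rz":0},{"x":0,"y":0,"z":0,"rx":0,"ry":0,"rz":0}]' -1
python3 - <<'E'
from h import *
s=observe(); C=cam("wrist",s); im=read_camera("wrist"); go([.434,.29,.16],9,s)
a=np.radians(2.1);P=[.5337,.0823]
draw(im,C,[box(*P,a,.1,.085,0,.01),box(*P,a,.06,.045,.03,.054)],"pics/w5.png",(130,330,220,430),3)
E
```

```text
time: 8.5
tool_pos: [0.5359, 0.0829, 0.034]
tcp_rot: [[-0.036, 0.001, -0.999], [0.999, 0.0, -0.036], [0.0, -1.0, -0.001]]
ft_force: [-2.7, 0.6, 3.9]
width: 0.509
time: 9.42
tool_pos: [0.5368, 0.0833, 0.1755]
tcp_rot: [[-0.036, 0.005, -0.999], [0.999, 0.002, -0.036], [0.002, -1.0, -0.005]]
ft_force: [0.4, -0.1, -1.1]
width: 0.998
t 9.42 pos [0.5368 0.0833 0.1755] yaw 2.07 down [ 0.0045  0.002  -1.    ] | ry -6.93 x 0.2203 y 0.0155 z 0.0692
```

View pics/w5.png

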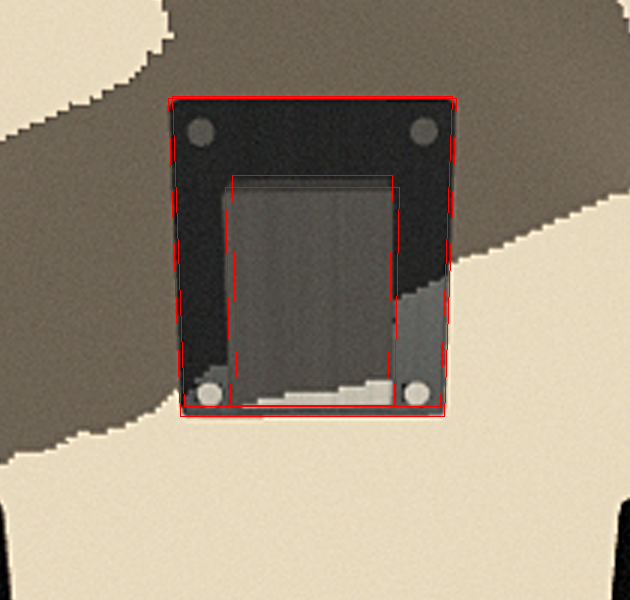

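The spacer sits square on the anvil. It is within about 1 mm of the model, slightly towards −y. Now the block.

```bash
python3 -m creep '[{"x":0,"y":0,"z":0,"rx":0,"ry":-6.9,"rz":0},{"x":0.0367,"y":0.0025,"z":0.0115,"rx":0,"ry":0,"rz":0},{"x":0.0367,"y":0.0025,"z":0.0115,"rx":0,"ry":0,"rz":0},{"x":0.0367,"y":0.0025,"z":0.0115,"rx":0,"ry":0,"rz":0},{"x":0.0367,"y":0.0025,"z":0.0115,"rx":0,"ry":0,"rz":0},{"x":0.0367,"y":0.0025,"z":0.0115,"rx":0,"ry":0,"rz":0},{"x":0.0367,"y":0.0025,"z":0.0115,"rx":0,"ry":0,"rz":0},{"x":0,"y":0,"z":0,"rx":0,"ry":0,"rz":0},{"x":0,"y":0,"z":0,"rx":0,"ry":0,"rz":0},{"x":0,"y":0,"z":0,"rx":0,"ry":0,"rz":0}]'
python3 - <<'E'
from h import *
s,C,im,r=wfit("block_center",block,.006)
draw(im,C,block(*r),"pics/w6.png",(120,320,200,450),3)
go([r[0],r[1],0.0],np.degrees(r[2]),s)
E
```

```text
time: 10.3
tool_pos: [0.4326, 0.289, 0.157]
tcp_rot: [[-0.157, -0.002, -0.988], [0.988, -0.002, -0.157], [-0.002, -1.0, 0.002]]
ft_force: [0.7, -0.9, 0.5]
width: 0.998
block_center lm 0.83 [227.5 325.7] [0.4339 0.2897 0.006 ]
block_center 0.58 [227. 326.] 3536 fit [0.4338 0.2913 0.1362] 7.8 0.053
t 10.3 pos [0.4326 0.289  0.157 ] yaw 9.01 down [-0.0018 -0.0021 -1.    ] | ry 1.21 x 0.0021 y 0.157 z -0.0015
```

View pics/w6.png

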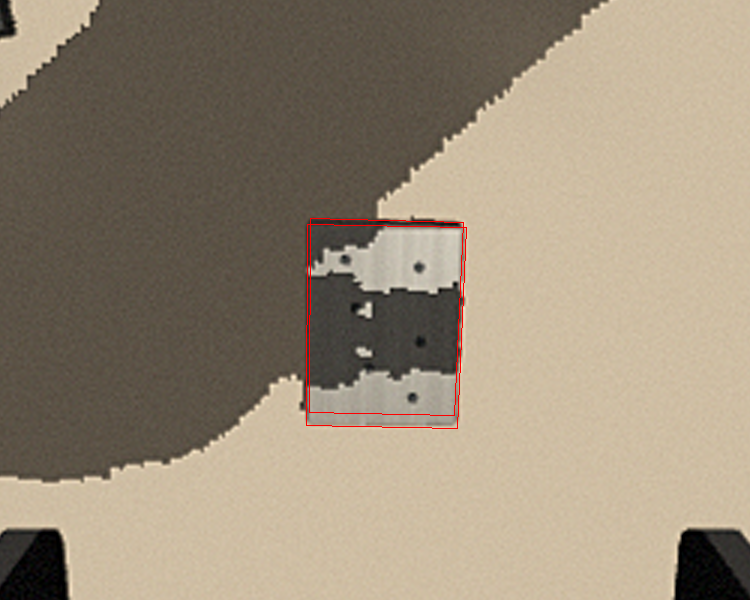

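```bash
python3 -m creep '[{"x":0.0017,"y":0.03,"z":-0.0013,"rx":0,"ry":1.0,"rz":0},{"x":0,"y":0.035,"z":0,"rx":0,"ry":0,"rz":0},{"x":0,"y":0.035,"z":0,"rx":0,"ry":0,"rz":0},{"x":0,"y":0.03,"z":0,"rx":0,"ry":0,"rz":0},{"x":0,"y":0.02,"z":0,"rx":0,"ry":0,"rz":0},{"x":0,"y":0.01,"z":0,"rx":0,"ry":0,"rz":0},{"x":0,"y":0,"z":0,"rx":0,"ry":0,"rz":0},{"x":0,"y":0,"z":0,"rx":0,"ry":0,"rz":0}]'
python3 -m creep '[{"x":0,"y":0,"z":0,"rx":0,"ry":0,"rz":0},{"x":0,"y":0,"z":0,"rx":0,"ry":0,"rz":0},{"x":0,"y":0,"z":0,"rx":0,"ry":0,"rz":0},{"x":0,"y":0,"z":0,"rx":0,"ry":0,"rz":0},{"x":0,"y":0,"z":0,"rx":0,"ry":0,"rz":0},{"x":0,"y":0,"z":0,"rx":0,"ry":0,"rz":0}]' 1 60
python3 - <<'E'
from h import *
s=observe(); C=cam("wrist",s); im=read_camera("wrist"); go([.5337,.082,.12],2.1,s); print(s["width"],s["ft_force"])
cv2.imwrite("pics/w7c.png",cv2.resize(im[220:400,240:410],None,fx=3.3,fy=3.3,interpolation=cv2.INTER_CUBIC))
E
```

```text
time: 11.12
tool_pos: [0.435, 0.2912, -0.0011]
tcp_rot: [[-0.138, 0.001, -0.99], [0.99, 0.0, -0.138], [-0.0, -1.0, -0.001]]
ft_force: [-0.1, 0.2, 0.7]
width: 0.998
time: 11.62
tool_pos: [0.4349, 0.2922, -0.0002]
tcp_rot: [[-0.139, 0.002, -0.99], [0.99, 0.002, -0.139], [0.001, -1.0, -0.002]]
ft_force: [-1.3, 0.1, 6.0]
width: 0.506
t 11.62 pos [ 4.349e-01  2.922e-01 -2.000e-04] yaw 8.0 down [ 0.002   0.0018 -1.    ] | ry 5.9 x -0.2137 y -0.1202 z -0.091
0.5060143132743969 [-1.29487619  0.11137776  5.99016853]
```

View pics/w7c.png

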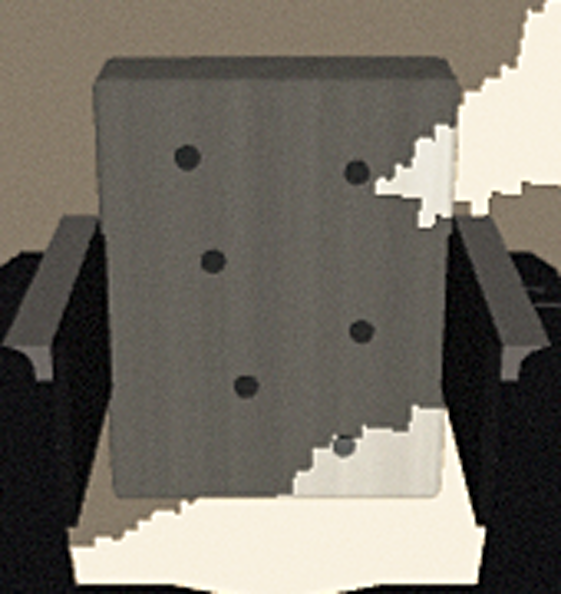

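The block is gripped, with its top-face corners at about (269,244), (379,244), (373,370) and (275,370).

```bash
python3 - <<'E'
from h import *
s=observe(); C=cam("wrist",s)
W=np.array([back(C,rc,.012) for rc in ((243.9,268.8),(243.9,379.1),(370,373.3),(370,275.5))])
T=(W-s["tool_pos"])@np.array(s["tcp_rot"]); print(T.round(4),T.mean(0),s["ft_force"])
E
```

```text
[[-0.0231 -0.0123  0.0311]
 [ 0.021  -0.0122  0.0311]
 [ 0.0211 -0.0121 -0.0278]
 [-0.0227 -0.0121 -0.0278]] [-0.00092248 -0.01217446  0.00164838] [-1.49898162 -0.3676323   5.46021214]
```

The offset is the same as for the spacer, so the same commanded xy stacks the block flush on it.

```bash
python3 -m creep '[{"x":0,"y":-0.02,"z":0,"rx":0,"ry":0,"rz":0},{"x":0,"y":-0.04,"z":0,"rx":0,"ry":2.9,"rz":0},{"x":0,"y":-0.04,"z":0,"rx":0,"ry":3.0,"rz":0},{"x":-0.0353,"y":0,"z":-0.0156,"rx":0,"ry":0,"rz":0},{"x":-0.0353,"y":0,"z":-0.0156,"rx":0,"ry":0,"rz":0},{"x":-0.0353,"y":0,"z":-0.0156,"rx":0,"ry":0,"rz":0},{"x":-0.0353,"y":0,"z":-0.0156,"rx":0,"ry":0,"rz":0},{"x":-0.0353,"y":0,"z":-0.0156,"rx":0,"ry":0,"rz":0},{"x":-0.0356,"y":0,"z":-0.0159,"rx":0,"ry":0,"rz":0},{"x":0,"y":0,"z":0,"rx":0,"ry":0,"rz":0},{"x":0,"y":0,"z":0,"rx":0,"ry":0,"rz":0},{"x":0,"y":0,"z":0,"rx":0,"ry":0,"rz":0}]'
python3 - <<'E'
from h import *
s=observe(); C=cam("wrist",s); im=read_camera("wrist"); go([.5353,.0829,.0525],2.07,s); print(s["width"],s["ft_force"])
cv2.imwrite("pics/w8.png",im)
E
```

```text
time: 12.67
tool_pos: [0.5353, 0.0827, 0.0981]
tcp_rot: [[-0.035, -0.001, -0.999], [0.999, 0.0, -0.035], [0.0, -1.0, 0.001]]
ft_force: [-0.0, 0.9, -2.8]
width: 0.504
t 12.67 pos [0.5353 0.0827 0.0981] yaw 2.01 down [-7.e-04  3.e-04 -1.e+00] | ry -0.06 x 0.0002 y 0.0456 z -0.0
0.504345182301091 [-0.00888535  0.91692131 -2.7757319 ]
```

View pics/w8.png

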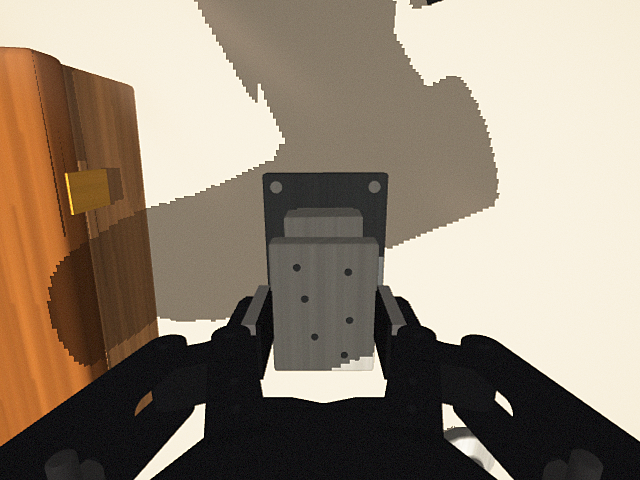

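The block hovers squarely above the spacer, which shows at (285–362, 208–240). Lowering it.

```bash
python3 -m creep '[{"x":0,"y":0.02,"z":0,"rx":0,"ry":0,"rz":0},{"x":0,"y":0.014,"z":0,"rx":0,"ry":0,"rz":0},{"x":0,"y":0.006,"z":0,"rx":0,"ry":0,"rz":0},{"x":0,"y":0.002,"z":0,"rx":0,"ry":0,"rz":0},{"x":0,"y":0.001,"z":0,"rx":0,"ry":0,"rz":0},{"x":0,"y":0,"z":0,"rx":0,"ry":0,"rz":0},{"x":0,"y":0,"z":0,"rx":0,"ry":0,"rz":0}]'
python3 -m creep '[{"x":0,"y":0.001,"z":0,"rx":0,"ry":0,"rz":0},{"x":0,"y":0.001,"z":0,"rx":0,"ry":0,"rz":0},{"x":0,"y":0,"z":0,"rx":0,"ry":0,"rz":0},{"x":0,"y":0,"z":0,"rx":0,"ry":0,"rz":0}]'
```

```text
time: 13.3
tool_pos: [0.5362, 0.0833, 0.0562]
tcp_rot: [[-0.037, 0.002, -0.999], [0.999, 0.0, -0.037], [0.0, -1.0, -0.002]]
ft_force: [-0.4, 1.1, -1.7]
width: 0.507
time: 13.63
tool_pos: [0.5361, 0.083, 0.0539]
tcp_rot: [[-0.036, 0.001, -0.999], [0.999, 0.0, -0.036], [0.0, -1.0, -0.001]]
ft_force: [-1.8, 0.5, 0.5]
width: 0.505
```

```bash
python3 -m creep '[{"x":0,"y":0.0005,"z":0,"rx":0,"ry":0,"rz":0},{"x":0,"y":0,"z":0,"rx":0,"ry":0,"rz":0},{"x":0,"y":0,"z":0,"rx":0,"ry":0,"rz":0}]'
python3 -m creep '[{"x":0,"y":0,"z":0,"rx":0,"ry":0,"rz":0},{"x":0,"y":0,"z":0,"rx":0,"ry":0,"rz":0},{"x":0,"y":0,"z":0,"rx":0,"ry":0,"rz":0},{"x":0,"y":0,"z":0,"rx":0,"ry":0,"rz":0},{"x":0,"y":0,"z":0,"rx":0,"ry":0,"rz":0},{"x":0,"y":-0.03,"z":0,"rx":0,"ry":0,"rz":0},{"x":0,"y":-0.04,"z":0,"rx":0,"ry":0,"rz":0},{"x":0,"y":-0.04,"z":0,"rx":0,"ry":0,"rz":0},{"x":0,"y":-0.02,"z":0,"rx":0,"ry":0,"rz":0},{"x":0,"y":0,"z":0,"rx":0,"ry":0,"rz":0},{"x":0,"y":0,"z":0,"rx":0,"ry":0,"rz":0},{"x":0,"y":0,"z":0,"rx":0,"ry":0,"rz":0}]' -1
python3 - <<'E'
from h import *
s=observe(); C=cam("wrist",s); im=read_camera("wrist"); go([.509,-.236,.18],1,s)
a=np.radians(2.1);P=[.5337,.0823]
draw(im,C,[box(*P,a,.1,.085,0,.01),box(*P,a,.06,.045,.054,.066)],"pics/w9.png",(130,330,220,430),3)
cv2.imwrite("pics/w9raw.png",im)
cv2.imwrite("pics/s9.png",cv2.resize(read_camera("scene")[190:270,290:400],None,fx=5,fy=5,interpolation=cv2.INTER_CUBIC))
E
```

```text
time: 13.88
tool_pos: [0.5361, 0.083, 0.0538]
tcp_rot: [[-0.036, 0.001, -0.999], [0.999, 0.0, -0.036], [0.0, -1.0, -0.001]]
ft_force: [-2.3, 0.4, 5.5]
width: 0.51
time: 14.88
tool_pos: [0.5351, 0.0828, 0.1819]
tcp_rot: [[-0.036, -0.002, -0.999], [0.999, -0.0, -0.036], [0.0, -1.0, 0.002]]
ft_force: [-0.2, 0.1, 0.1]
width: 0.998
t 14.88 pos [0.5351 0.0828 0.1819] yaw 2.06 down [-0.0015 -0.     -1.    ] | ry 1.06 x -0.3183 y 0.0019 z 0.0317
```

View pics/w9.png

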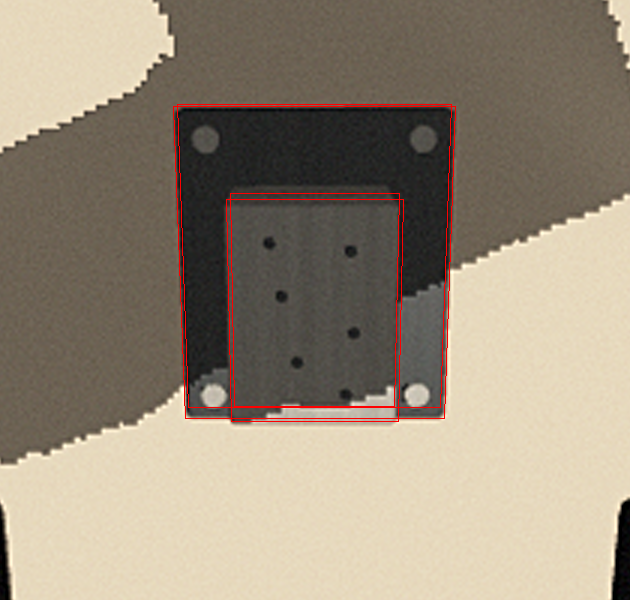

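View pics/s9.png

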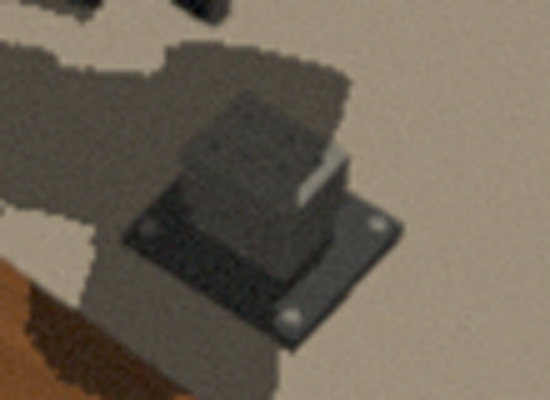

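The pile is square: the block outline sits within about 1 px of the model, and the scene view shows three flush layers. Now over to the magnifier.

```bash
python3 -m creep '[{"x":-0.02,"y":0,"z":0.002,"rx":0,"ry":1.0,"rz":0},{"x":-0.039,"y":0,"z":0.004,"rx":0,"ry":0,"rz":0},{"x":-0.039,"y":0,"z":0.004,"rx":0,"ry":0,"rz":0},{"x":-0.039,"y":0,"z":0.004,"rx":0,"ry":0,"rz":0},{"x":-0.039,"y":0,"z":0.004,"rx":0,"ry":0,"rz":0},{"x":-0.039,"y":0,"z":0.004,"rx":0,"ry":0,"rz":0},{"x":-0.039,"y":0,"z":0.004,"rx":0,"ry":0,"rz":0},{"x":-0.039,"y":0,"z":0.004,"rx":0,"ry":0,"rz":0},{"x":-0.025,"y":0.01,"z":0.002,"rx":0,"ry":0,"rz":0},{"x":0,"y":0.01,"z":0,"rx":0,"ry":0,"rz":0},{"x":0,"y":0,"z":0,"rx":0,"ry":0,"rz":0},{"x":0,"y":0,"z":0,"rx":0,"ry":0,"rz":0},{"x":0,"y":0,"z":0,"rx":0,"ry":0,"rz":0}]'
python3 - <<'E'
from h import *
s,C,im,r=wfit("loupe_lens",loupe,.0)
for d in landmark_of("loupe_grip","wrist"): print(d["p"],d["at"],back(C,d["at"],.007))
draw(im,C,loupe(*r),"pics/w10.png")
g=r[:2]-.068*np.array([np.cos(r[2]),np.sin(r[2])]); print(g)
go([*g,0.0],np.degrees(r[2]),s)
E
```

```text
time: 16.07
tool_pos: [0.5102, -0.235, 0.1628]
tcp_rot: [[-0.02, -0.001, -1.0], [1.0, -0.0, -0.02], [-0.0, -1.0, 0.001]]
ft_force: [0.6, -0.3, 0.0]
width: 0.998
loupe_lens lm 0.98 [412.6 239.7] [ 0.7243 -0.3234  0.    ]
loupe_lens lm 0.84 [219.3 183.3] [ 0.5097 -0.3649  0.    ]
loupe_lens lm 0.82 [288.8 319.9] [ 0.5762 -0.2384  0.    ]
loupe_lens 0.85 [206. 169.] 4588 fit [ 0.5191 -0.3614  0.3594] 20.59 0.828
loupe_lens 0.76 [398. 243.] 1766 fit [ 0.7148 -0.318  -0.3136] -17.97 2.075
loupe_lens 0.6 [278. 322.] 6003 fit [ 0.5786 -0.2354  0.0225] 1.29 0.059
0.94 [220.6, 322.3] [ 0.50679437 -0.23738525  0.007     ]
0.68 [164.2, 154.0] [ 0.46030312 -0.38269668  0.007     ]
[ 0.45542777 -0.38534673]
t 16.07 pos [ 0.5102 -0.235   0.1628] yaw 1.14 down [-5.e-04 -1.e-04 -1.e+00] | ry -19.45 x -0.1215 y 0.1628 z 0.1041
```

View pics/w10.png

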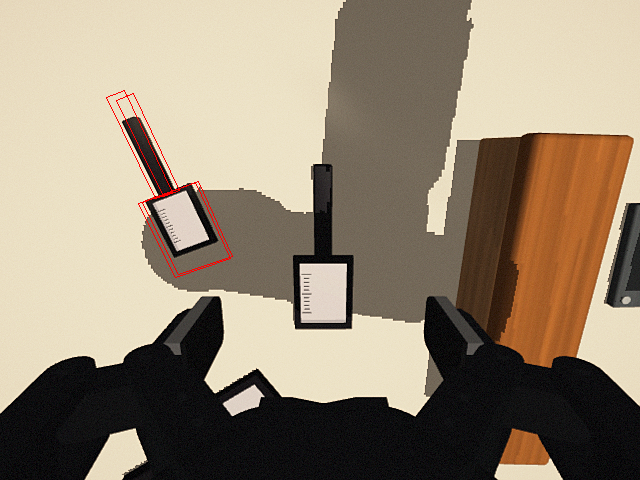

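The middle-sized magnifier is the centre one: frame at (323,292), handle running up to (322,165). It fits the 74×56 model at (0.5786, −0.2354), yaw 1.3°, with error 0.059. The overlay was drawn on the small look-alike, so I'm ignoring it. Descending to the grip point.

```bash
python3 -m creep '[{"x":-0.001,"y":0.03,"z":-0.001,"rx":0,"ry":-0.2,"rz":0},{"x":0,"y":0.035,"z":0,"rx":0,"ry":0,"rz":0},{"x":0,"y":0.035,"z":0,"rx":0,"ry":0,"rz":0},{"x":0,"y":0.03,"z":0,"rx":0,"ry":0,"rz":0},{"x":0,"y":0.018,"z":0,"rx":0,"ry":0,"rz":0},{"x":0,"y":0.0095,"z":0,"rx":0,"ry":0,"rz":0},{"x":0,"y":0,"z":0,"rx":0,"ry":0,"rz":0},{"x":0,"y":0,"z":0,"rx":0,"ry":0,"rz":0}]'
python3 -m creep '[{"x":0,"y":0,"z":0,"rx":0,"ry":0,"rz":0},{"x":0,"y":0,"z":0,"rx":0,"ry":0,"rz":0},{"x":0,"y":0,"z":0,"rx":0,"ry":0,"rz":0},{"x":0,"y":0,"z":0,"rx":0,"ry":0,"rz":0},{"x":0,"y":0,"z":0,"rx":0,"ry":0,"rz":0},{"x":0,"y":0,"z":0,"rx":0,"ry":0,"rz":0},{"x":0,"y":0,"z":0,"rx":0,"ry":0,"rz":0},{"x":0,"y":0,"z":0,"rx":0,"ry":0,"rz":0}]' 1 60
python3 - <<'E'
from h import *
s=observe(); C=cam("wrist",s); im=read_camera("wrist"); go([.5337,.082,.12],2.1,s); print(s["width"],s["ft_force"])
cv2.imwrite("pics/w11.png",im)
E
```

```text
time: 16.93
tool_pos: [0.5118, -0.2367, 0.0062]
tcp_rot: [[-0.023, 0.001, -1.0], [1.0, -0.001, -0.023], [-0.001, -1.0, -0.001]]
ft_force: [0.6, 0.0, 0.4]
width: 0.999
time: 17.6
tool_pos: [0.5114, -0.2369, 0.0059]
tcp_rot: [[-0.022, 0.001, -1.0], [1.0, -0.0, -0.022], [-0.0, -1.0, -0.001]]
ft_force: [-1.3, 1.0, 5.8]
width: 0.163
t 17.6 pos [ 0.5114 -0.2369  0.0059] yaw 1.28 down [ 8.e-04 -4.e-04 -1.e+00] | ry -0.82 x 0.3178 y -0.1141 z -0.034
0.16314725177754152 [-1.28532942  0.98093417  5.78669794]
```

View pics/w11.png

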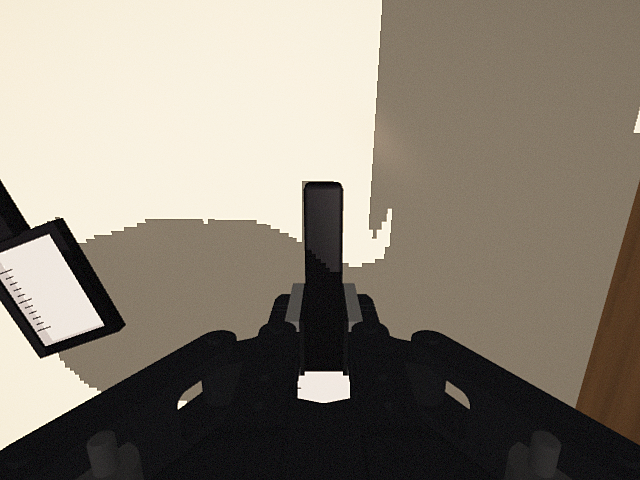

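The handle is gripped between the pads, with its end at (323,183). Now checking the grip offset.

```bash
python3 - <<'E'
from h import *
s=observe(); C=cam("wrist",s); Rt=np.array(s["tcp_rot"])
for rc in ((184,305),(184,341),(184,323)): print((back(C,rc,.014)-s["tool_pos"])@Rt)
im=cv2.imread("pics/w11.png"); cv2.imwrite("pics/w11c.png",cv2.resize(im[170:300,280:370],None,fx=4.5,fy=4.5))
E
python3 -m creep '[{"x":0,"y":-0.01,"z":0,"rx":0,"ry":0,"rz":0},{"x":0,"y":-0.03,"z":0,"rx":0,"ry":0,"rz":0},{"x":0,"y":-0.035,"z":0,"rx":0,"ry":0,"rz":0},{"x":0,"y":-0.035,"z":0,"rx":0,"ry":-0.8,"rz":0},{"x":0,"y":-0.02,"z":0,"rx":0,"ry":0,"rz":0},{"x":0,"y":0,"z":0,"rx":0,"ry":0,"rz":0},{"x":0,"y":0,"z":0,"rx":0,"ry":0,"rz":0},{"x":0,"y":0,"z":0,"rx":0,"ry":0,"rz":0}]' 1 80
python3 - <<'E'
from h import *
s=observe(); C=cam("wrist",s); im=read_camera("wrist"); go([.5337-.068,.082-.0025,.124],2.1,s); print(s["width"],s["ft_force"])
cv2.imwrite("pics/w12.png",im)
cv2.imwrite("pics/s12.png",cv2.resize(read_camera("scene")[190:400,150:400],None,fx=3,fy=3,interpolation=cv2.INTER_CUBIC))
E
```

```text
[-0.00846621 -0.00812967  0.05424569]
[ 0.00566974 -0.00813573  0.05425229]
[-0.00139768 -0.0081327   0.05424899]
time: 18.32
tool_pos: [0.5102, -0.2363, 0.1342]
tcp_rot: [[-0.036, -0.002, -0.999], [0.999, 0.001, -0.036], [0.001, -1.0, 0.002]]
ft_force: [0.3, 0.4, -0.7]
width: 0.151
t 18.32 pos [ 0.5102 -0.2363  0.1342] yaw 2.05 down [-0.0019  0.0012 -1.    ] | ry -0.05 x 0.3172 y 0.0102 z 0.0329
0.15073346185946682 [ 0.340425    0.35876978 -0.72633829]
```

View pics/w11c.png

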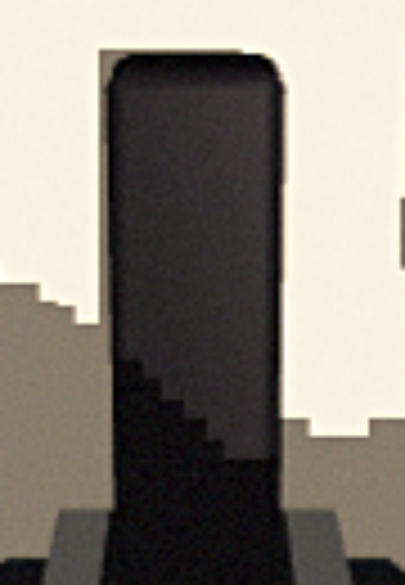

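View pics/s12.png

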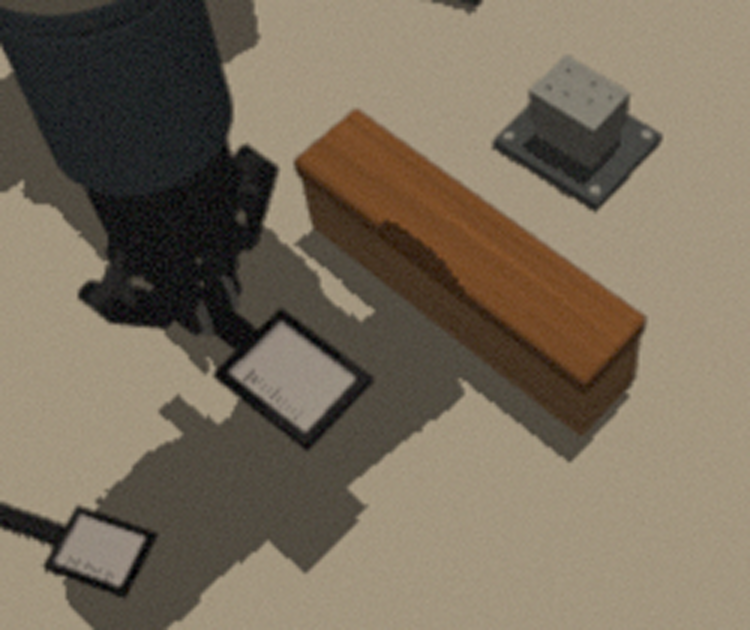

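View pics/w12.png

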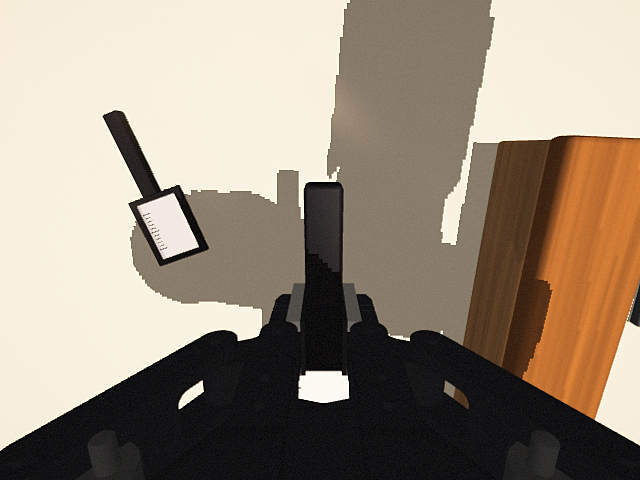

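The magnifier is held level, with the handle end unmoved at (323,184). Its underside is at about 0.13 m, 45 mm above the case top. Carrying it across.

```bash
python3 -m creep '[{"x":0.015,"y":0,"z":0.0015,"rx":0,"ry":0,"rz":0},{"x":0.035,"y":0,"z":0.0035,"rx":0,"ry":0,"rz":0},{"x":0.035,"y":0,"z":0.0035,"rx":0,"ry":0,"rz":0},{"x":0.035,"y":0,"z":0.0035,"rx":0,"ry":0,"rz":0},{"x":0.035,"y":0,"z":0.0035,"rx":0,"ry":0,"rz":0},{"x":0.035,"y":0,"z":0.0035,"rx":0,"ry":0,"rz":0},{"x":0.035,"y":0,"z":0.0035,"rx":0,"ry":0,"rz":0},{"x":0.035,"y":0,"z":0.0035,"rx":0,"ry":0,"rz":0},{"x":0.035,"y":0,"z":0.0035,"rx":0,"ry":0,"rz":0},{"x":0.0225,"y":0,"z":0.0018,"rx":0,"ry":0,"rz":0},{"x":0,"y":0,"z":0,"rx":0,"ry":0,"rz":0},{"x":0,"y":0,"z":0,"rx":0,"ry":0,"rz":0},{"x":0,"y":0,"z":0,"rx":0,"ry":0,"rz":0}]'
cat > chk.py <<'E'
from h import *
import sys
n=sys.argv[1]; s=observe(); C=cam("scene"); im=read_camera("scene"); st=cam("top"); it=read_camera("top")
go([.4675,.0796,.084],2.07,s); print(s["width"],s["ft_force"])
Rt=np.array(s["tcp_rot"]); a=np.arctan2(Rt[1,0],Rt[0,0])-np.pi/2
L=s["tool_pos"]+Rt@np.array([0,.003,-.0665]); b=[box(L[0],L[1],a,.074,.056,L[2],L[2]+.008), box(.534,.082,np.radians(2.07),.06,.045,.054,.066)]
print("lens",L)
draw(im,C,b,f"pics/s{n}.png",(160,290,270,420),5); draw(it,st,b,f"pics/t{n}.png",(180,300,220,340),5)
E
python3 chk.py 13
```

```text
time: 19.5
tool_pos: [0.4678, 0.0791, 0.1345]
tcp_rot: [[-0.036, -0.002, -0.999], [0.999, -0.001, -0.036], [-0.001, -1.0, 0.002]]
ft_force: [0.3, -0.4, -1.0]
width: 0.156
t 19.5 pos [0.4678 0.0791 0.1345] yaw 2.09 down [-1.8e-03 -9.0e-04 -1.0e+00] | ry 0.02 x 0.0005 y 0.0505 z 0.0002
0.15621890257035126 [ 0.32370929 -0.36997153 -1.00294285]
lens [0.53420325 0.0814973  0.13134196]
```

View pics/s13.png

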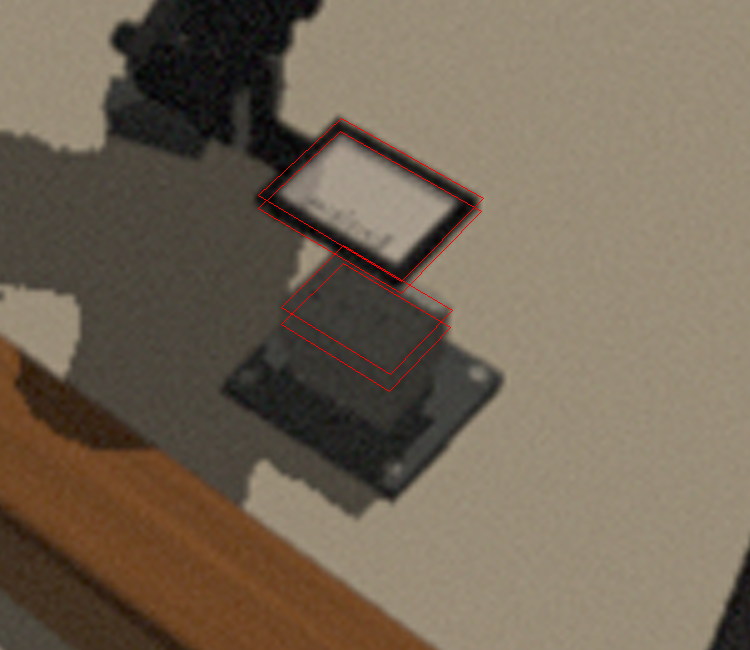

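View pics/t13.png

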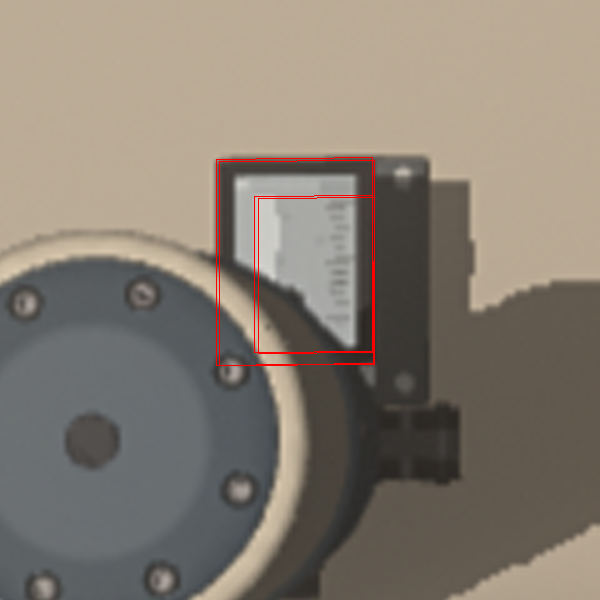

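The predicted frame outline matches the picture within about 1 mm in both views, and the lens is centred over the block in xy. Lowering 49 mm to leave a 15 mm gap.

```bash
python3 -m creep '[{"x":0,"y":0.008,"z":0,"rx":0,"ry":0,"rz":0},{"x":0,"y":0.012,"z":0,"rx":0,"ry":0,"rz":0},{"x":0,"y":0.012,"z":0,"rx":0,"ry":0,"rz":0},{"x":0,"y":0.009,"z":0,"rx":0,"ry":0,"rz":0},{"x":0,"y":0.005,"z":0,"rx":0,"ry":0,"rz":0},{"x":0,"y":0.003,"z":0,"rx":0,"ry":0,"rz":0},{"x":0,"y":0,"z":0,"rx":0,"ry":0,"rz":0},{"x":0,"y":0,"z":0,"rx":0,"ry":0,"rz":0},{"x":0,"y":0,"z":0,"rx":0,"ry":0,"rz":0},{"x":0,"y":0,"z":0,"rx":0,"ry":0,"rz":0},{"x":0,"y":0,"z":0,"rx":0,"ry":0,"rz":0}]'
python3 chk.py 14
python3 - <<'E'
from h import *
cv2.imwrite("pics/w14.png",read_camera("wrist")); cv2.imwrite("pics/s14raw.png",cv2.resize(read_camera("scene")[160:290,270:420],None,fx=5,fy=5,interpolation=cv2.INTER_CUBIC)); 
E
```

```text
time: 20.52
tool_pos: [0.4685, 0.0796, 0.0867]
tcp_rot: [[-0.036, 0.001, -0.999], [0.999, 0.0, -0.036], [0.0, -1.0, -0.001]]
ft_force: [0.1, 0.7, -1.7]
width: 0.159
t 20.52 pos [0.4685 0.0796 0.0867] yaw 2.08 down [ 8.e-04  4.e-04 -1.e+00] | ry 0.01 x 0.0001 y 0.0027 z 0.001
0.15853978221645088 [ 0.13877366  0.66185451 -1.73000937]
lens [0.53498211 0.08199147 0.08376365]
```

View pics/s14.png

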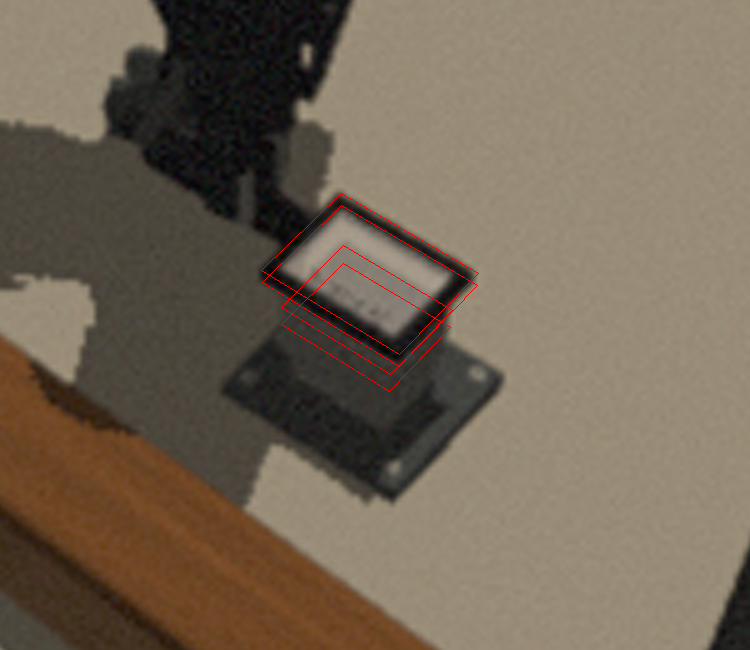

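View pics/s14raw.png

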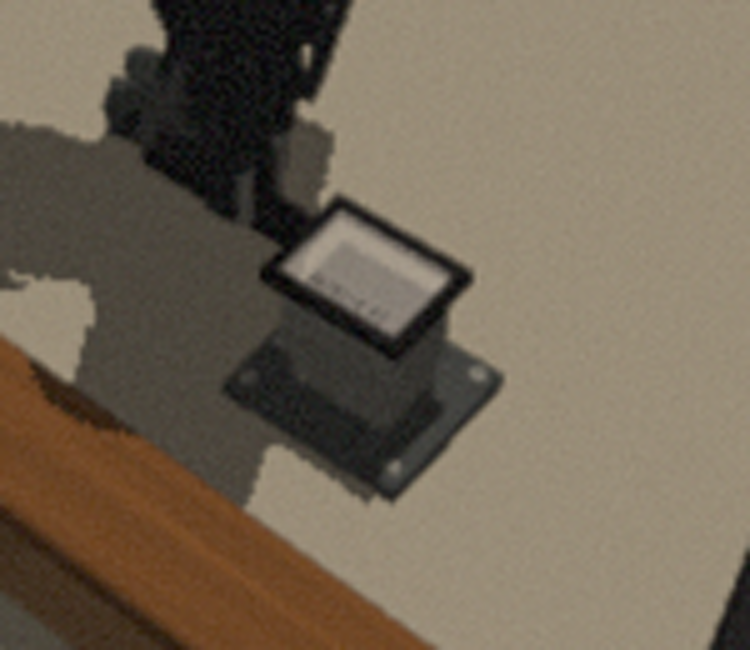

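View pics/t14.png

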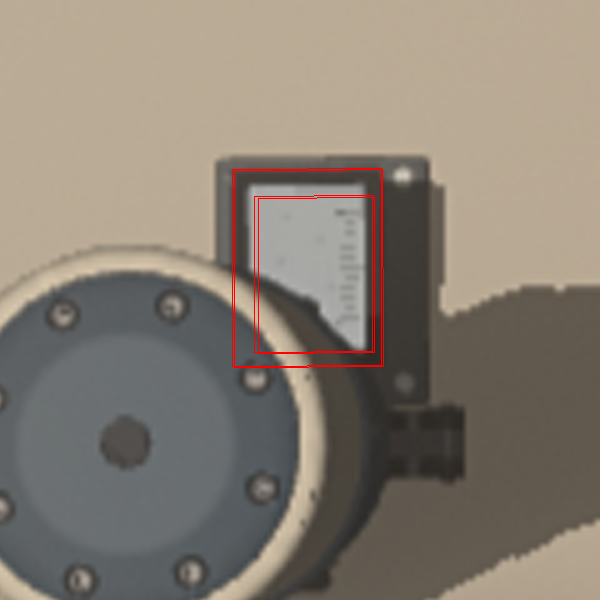

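View pics/w14.png

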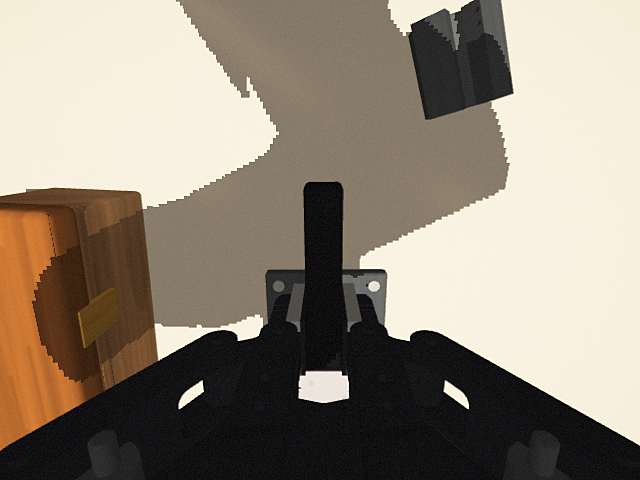

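The magnifier hovers level over the pile: the scene view shows the frame centred with an even gap, and the wrist view shows the handle unmoved at (323,184). I'll average a few readings, then hand in.

```bash
python3 - <<'E'
from h import *
P=[];D=[]
for i in range(8):
    it=read_camera("top"); s=observe(); P.append(s["tool_pos"]); D.append(np.ravel(s["tcp_rot"]))
p=np.mean(P,0); Rt=np.mean(D,0).reshape(3,3); print(p,np.std(P,0),Rt.round(4),s["qd"].round(4),s["ft_force"],s["width"],s["time"])
print("lens",p+Rt@np.array([0,.0055,-.0668]))
b=[box(.4,0,0,.001,.001,0,.001)]
cv2.imwrite("pics/t15.png",cv2.resize(it,(800,600)))
E
```

```text
[0.46825729 0.07945878 0.08629959] [1.51656143e-05 1.74795790e-05 3.12369493e-05] [[-0.0362  0.     -0.9993]
 [ 0.9993  0.     -0.0362]
 [ 0.     -1.     -0.    ]] [ 0.0004 -0.0006  0.     -0.0014 -0.0007  0.0009] [ 0.30241412 -0.1461746  -0.39137911] 0.1515210260689684 21.1167
lens [0.53501365 0.08187592 0.08080085]
```

View pics/t15.png

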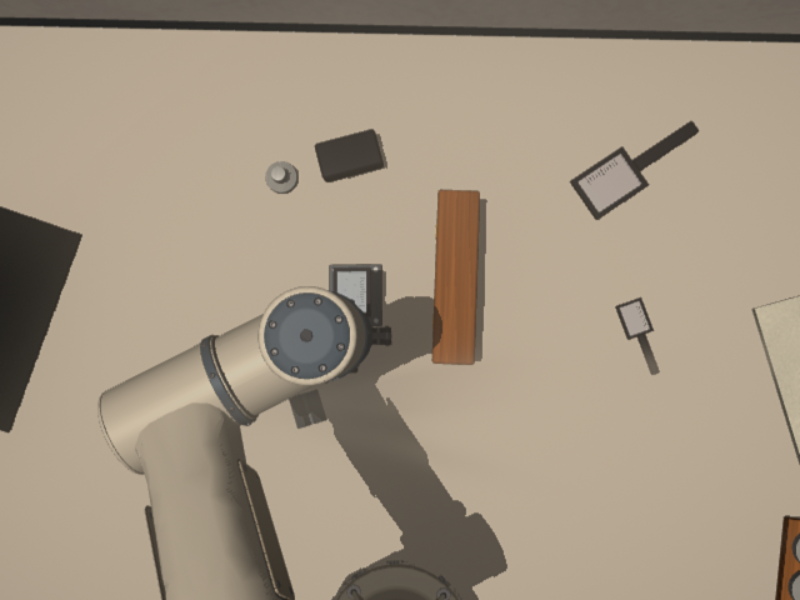

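```bash
python3 -c "
from station import *
print(finish_job())"
```

```text
the job is handed in; nothing more can be done
None
```

The job is handed in at about 21 s of the 67 s allowed. The spacer is square on the anvil and the test block is flush on the spacer. The middle-sized magnifier went over the case with about 45 mm to spare, and the arm is still holding it above the pile.

| Final check | Result |
|---|---|
| Lens centre, averaged over 8 readings | (0.535, 0.082) m |
| Block centre | about (0.534, 0.082) m |
| Height of the lens underside above the block | about 15 mm |
| Level and long-side alignment | level, parallel to within about 0.1° |
| Force on the tool | about 0.4 N, so nothing is touching |
| Bystanders and look-alikes (top camera) | where they were |

- **Height disagreement:** the pose I commanded and the measured pose differed by 1–2 mm. From the commanded pose the gap is 15 mm. From the averaged measured pose it is 14.8 mm, measuring from where the magnifier was picked up off the bench.
- **Image disagreement:** the magnifier's predicted outline was up to about 1 px (1–2 mm) off in the scene view. The spacer and block looked up to about 1 mm off towards −y. I left both, as they are within the 2 mm camera calibration.

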